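# Put the reagent bottles back in their own drip dishes

## Robot

A 7-joint arm with a two-finger parallel gripper is mounted at the origin on the work surface. World frame = base frame: x ahead of the robot, y to its left, z up, the work surface at z = 0. Lengths are in m, angles in rad, forces in N, time in s.
With the tool pointing down it reaches from about 0.4 to 0.85 m from the base axis. Payload 10.4 kg.
Tool frame: the origin (TCP) lies at the very end of the fingers, on their centre line; the grasp point (between the pads) lies 19 mm behind it (manip.grip_point_offset is the distance from the TCP to the grasp point, in m); z points along the fingers, y is the line along which they close (so a half turn about z gives the same grasp; the last joint's range is limited). The gripper opens to 85 mm and grips with 20 to 120 N. Pads are 22 mm wide; open, the fingers measure 114 mm over their backs; the gripper's body (76 mm by 85 mm) begins 54 mm behind the grasp point. The pads swing forward as they close: fully open they stand 13 mm farther back than shut.
Start: joints at [1.296, 0.332, -0.065, 1.46, 0.022, 1.35, -0.088], TCP at [0.156, -0.605, 0.231] pointing down, gripper open.
Joint ranges: [-2.6, 2.6], [-0.5, 2.12], [-1.47, 1.34], [0.16, 2.42], [-1.27, 4.41], [0.06, 2.06], [-2.6, 2.6]. Speed limits (rad/s): [2.22, 2.22, 2.79, 2.79, 3.14, 3.14, 3.14].

## Interface

Orientations are given as a unit quaternion [x, y, z, w].
In Python, from workcell import manip gives the robot as it stands. The module is installed in compiled form; this text tells all that it offers.
- The arm moves only by the shell command python3 -m inch 'ROWS' [OPENING] [FORCE]. ROWS is JSON, a list of rows, each a list of 2 entries, a list of its own where there are three numbers: the shift along the tool's x, y, z each as a share of 0.08 m, from -1 to 1, then the turn, a rotation vector about the tool's x, y, z each as a share of 45 degrees, from -1 to 1. A call has exactly 10 rows; each row is the pose to reach, as a shift and turn from the pose commanded when the call began, along the tool's axes at that moment; what a row does not reach only later rows make up. A row lasts 1/10 s, in which the tool goes at most 50 mm and 8.59 degrees, less where a joint would pass 70% of its speed; a pose out of reach is approached as far as the arm can. A call with a number of a shift or a turn outside -1 to 1 is refused whole. A call with a gripper value outside its range is refused whole. OPENING is the opening, from 0 (shut) to 1 (fully open), set as the call begins (- or left out, the last holds). The fingers move at their own pace and stop on an object; FORCE is the grip in N (left out, the last holds). Time passes only in rows, so rows that repeat a pose let the fingers close, or fill a call up. It gives the time, the measured TCP pose, the force, the opening and the grip force at its end, in the units of the state.
- manip.get_obs(): the state, without advancing time (a new reading comes with each control period).
- manip.camera(name): name is "side" or "top" or "wrist"; returns the picture (400x640x3 uint8, red, green, blue); there is no depth.
- manip.camera_params(name): a dict with "fov_y" (degrees; the focal length in pixels is half the picture's height over the tangent of half this angle, whatever the lens; pixels are square), "cx", "cy" (the principal point, pixels), "camera_from_world" (4x4, takes a point from world to camera coordinates); the wrist camera has in their place "T_tool_cam" (4x4, takes a point from camera to tool coordinates, whose origin is the TCP and whose axes are the flange's). Camera axes: x right, y up, looking along -z (the intrinsics and any distortion apply to the point x, -y, -z); pixel columns grow to the right and rows downward; lengths in m; the calibration is good to about 2 mm. A picture is of the moment at which its call begins: read the wrist's pose just before it. camera_params takes no time and is no camera call.
- manip.hand_in(): hands the job in; it is judged then, once.
The state is a dict: "clock": time; "joint_pos": joint angles; "joint_velocities": joint speeds; "tau": joint torques, N m; "position": TCP position; "ee_rot": TCP orientation; "ft_force": force on the tool from outside, world axes, zero at the start; "torque": the same for the moment, N m; "grip_width": opening from 0.0 (shut) to 1.0 (fully open); "grasp_force": force on a finger pad.
Only numpy, scipy, OpenCV 4.12 (cv2) and the standard library are available. Lean on these libraries where they do the work, as an engineer would, in place of code of your own. Each camera call takes 0.05 s, during which the arm holds its last target. There are 200 camera calls.

## Task

All four reagent bottles of the blood analyser were put back in the wrong drip dishes: move each one to the dish of the same colour as its cap. A dish holds only one bottle, so use the empty grey dish as the halfway place and leave it empty again at the end. Keep the bottles upright and off the bare bench, set each down gently, flat inside its dish, and do not shove the rack of blood tubes standing among them.

Things in the scene. Friction and masses are not known exactly. Their poses are not given: they have to be found in the camera images.
- bottle_yellow: Loose closed reagent bottle, about 140 g: white round body 50 mm in diameter, straight-sided up to 88 mm above its underside, then a short shoulder and a yellow screw cap 34 mm in diameter; a yellow band round the body; 122 mm tall in all. Origin at the centre of its underside, z up along the bottle when it stands. At the start it stands in a dish of another colour.
- bottle_blue: Loose closed reagent bottle, about 140 g: white round body 50 mm in diameter, straight-sided up to 88 mm above its underside, then a short shoulder and a blue screw cap 34 mm in diameter; a blue band round the body; 122 mm tall in all. Origin at the centre of its underside, z up along the bottle when it stands. At the start it stands in a dish of another colour.
- bottle_green: Loose closed reagent bottle, about 140 g: white round body 50 mm in diameter, straight-sided up to 88 mm above its underside, then a short shoulder and a green screw cap 34 mm in diameter; a green band round the body; 122 mm tall in all. Origin at the centre of its underside, z up along the bottle when it stands. At the start it stands in a dish of another colour.
- bottle_red: Loose closed reagent bottle, about 140 g: white round body 50 mm in diameter, straight-sided up to 88 mm above its underside, then a short shoulder and a red screw cap 34 mm in diameter; a red band round the body; 122 mm tall in all. Origin at the centre of its underside, z up along the bottle when it stands. At the start it stands in a dish of another colour.
- dish_yellow: Fixed round drip dish, all yellow: 84 mm outside diameter, 76 mm inside, rim 9 mm high, inner floor 5 mm above the bench. Origin at the centre of its underside, on the bench, z up. Holds one bottle, which stands on the inner floor. Home of the bottle with the yellow cap.
- dish_blue: Fixed round drip dish, all blue: 84 mm outside diameter, 76 mm inside, rim 9 mm high, inner floor 5 mm above the bench. Origin at the centre of its underside, on the bench, z up. Holds one bottle, which stands on the inner floor. Home of the bottle with the blue cap.
- dish_green: Fixed round drip dish, all green: 84 mm outside diameter, 76 mm inside, rim 9 mm high, inner floor 5 mm above the bench. Origin at the centre of its underside, on the bench, z up. Holds one bottle, which stands on the inner floor. Home of the bottle with the green cap.
- dish_red: Fixed round drip dish, all red: 84 mm outside diameter, 76 mm inside, rim 9 mm high, inner floor 5 mm above the bench. Origin at the centre of its underside, on the bench, z up. Holds one bottle, which stands on the inner floor. Home of the bottle with the red cap.
- dish_spare: Fixed round drip dish, all grey, of the same size (84 mm outside, 76 mm inside, rim 9 mm high, inner floor 5 mm above the bench); origin at the centre of its underside, on the bench. The spare place: empty at the start and at the end.
- sample_rack: Loose white rack of upright capped blood tubes, 100 x 46 mm and 86 mm high, 300 g, standing among the dishes; origin at the centre of its underside, x along its 100 mm side. Not to be moved.

How it is judged:
By the outcome, as a careful person would: the job done as asked, in the order asked, and still so for the second after the job is handed in, with the robot touching nothing.
It also fails if it takes over 141 s, if anything falls off the work surface, if the arm or the gripper's body presses on something with over 40 N, if the wrist force passes 120 N, or if a joint passes its speed limit or range.

## Working session

There is one attempt and no reset: what is moved stays moved. The work goes in short steps, Python scripts to look and compute and a shell command to move; the robot and the scene stay as the last step left them, time stands still between calls to the robot, and variables do not carry over. Pictures are saved under pics/ and viewed, at most 14 in all, crops included, and the job is handed in when it is done.

```bash
mkdir -p pics; python3 - <<'E'
from workcell import manip
import cv2, numpy as np
np.set_printoptions(precision=4,suppress=True)
o=manip.get_obs()
print(o['clock'],o['position'],o['ee_rot'],o['grip_width'])
for n in("top","side","wrist"):
    im=manip.camera(n); cv2.imwrite(f"pics/{n}0.png",im[:,:,::-1]); print(n,manip.camera_params(n))
E
```

```text
0.0 [ 0.1556 -0.6049  0.2305] [ 0.9921  0.1256 -0.0001 -0.0007] 1.002794209716058
top {'fov_y': 54.06153035245954, 'cx': 323.57933452474305, 'cy': 199.03344585697104, 'camera_from_world': array([[ 0.0133, -0.9999,  0.0024,  0.0074],
       [ 0.9932,  0.0135,  0.1153, -0.5489],
       [-0.1153,  0.0008,  0.9933, -0.6883],
       [ 0.    ,  0.    ,  0.    ,  1.    ]])}
side {'fov_y': 48.39539723913979, 'cx': 324.0097333336525, 'cy': 197.81164421053728, 'camera_from_world': array([[ 0.9905, -0.1372,  0.0122, -0.5396],
       [ 0.0764,  0.6206,  0.7804, -0.0892],
       [-0.1146, -0.772 ,  0.6252, -0.7656],
       [ 0.    ,  0.    ,  0.    ,  1.    ]])}
wrist {'fov_y': 62.78386158320848, 'cx': 318.2525605373582, 'cy': 204.8172009111575, 'T_tool_cam': array([[-0.0004,  0.9602,  0.2793,  0.0716],
       [ 1.    ,  0.0003,  0.0002, -0.0002],
       [ 0.0001,  0.2793, -0.9602, -0.1426],
       [ 0.    ,  0.    ,  0.    ,  1.    ]])}
```

View pics/top0.png

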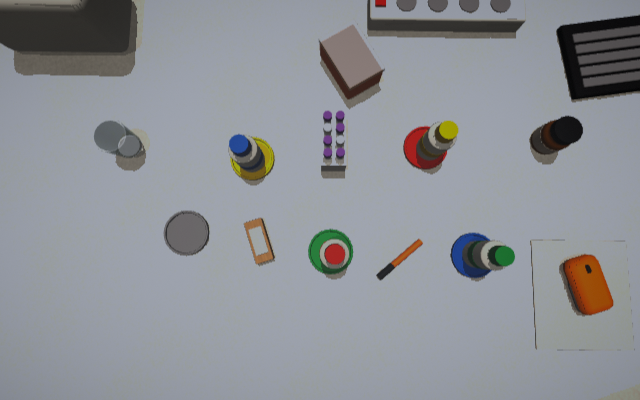

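View pics/side0.png

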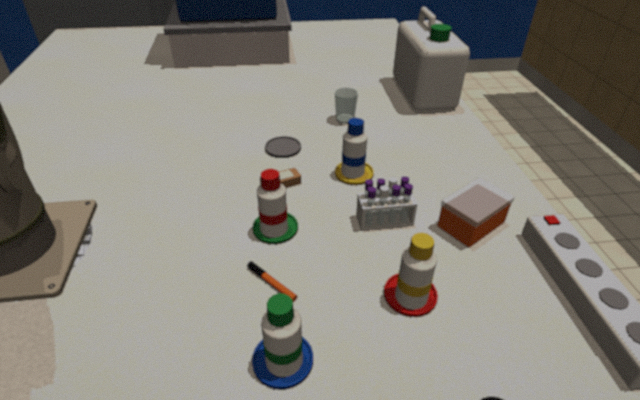

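```bash
cat > h.py <<'E'
from workcell import manip
import cv2, numpy as np
from scipy.optimize import least_squares
np.set_printoptions(precision=4,suppress=True)
RNG={'yellow':[(22,34)],'blue':[(105,125)],'green':[(50,85)],'red':[(0,6),(174,180)]}
def rays(P,uv):
    f=200/np.tan(np.radians(P['fov_y'])/2); uv=np.asarray(uv,float).reshape(-1,2)
    d=np.c_[(uv[:,0]-P['cx'])/f,-(uv[:,1]-P['cy'])/f,-np.ones(len(uv))]
    T=P['camera_from_world']; R=T[:3,:3]
    return -R.T@T[:3,3], d@R
def plane(P,uv,z):
    c,d=rays(P,uv); return c+d*((z-c[2])/d[:,2])[:,None]
def blobs(im,col,smin=110,amin=60):
    h=cv2.cvtColor(im,cv2.COLOR_RGB2HSV); m=0
    for a,b in RNG[col]: m=m|cv2.inRange(h,(a,smin,40),(b,255,255))
    cs,_=cv2.findContours(m,cv2.RETR_EXTERNAL,cv2.CHAIN_APPROX_NONE)
    return [c for c in cs if cv2.contourArea(c)>amin]
def circ(pts,R,loss='soft_l1'):
    r=least_squares(lambda p:np.hypot(*(pts[:,:2]-p).T)-R,pts[:,:2].mean(0),loss=loss,f_scale=.001)
    return r.x,np.median(abs(r.fun))
def caps_top(im):
    P=manip.camera_params('top'); c=rays(P,[[0,0]])[0]; out={}
    for col in RNG:
        for b in blobs(im,col):
            p=plane(P,b,.127)
            x,e=circ(p,.017)
            far=((p[:,:2]-x)@(x-c[:2]))>0
            x2,e2=circ(p[far],.017)
            d,ed=circ(plane(P,b,.009),.042)
            print(col,'area',cv2.contourArea(b),'px',b.mean(0)[0],'| as cap',x2,e2,'| as dish',d,ed)
E
python3 - <<'E'
from h import *
im=cv2.imread('pics/top0.png')[:,:,::-1].copy()
caps_top(im)
P=manip.camera_params('top')
print('nadir',rays(P,[[0,0]])[0])
g=cv2.cvtColor(im,cv2.COLOR_RGB2HSV)
roi=im[200:270,150:225]; h=g[200:270,150:225]
m=cv2.inRange(roi,(0,0,0),(150,150,150)); cs,_=cv2.findContours(m,0,cv2.CHAIN_APPROX_NONE); b=max(cs,key=cv2.contourArea)+np.array([150,200])
print('spare',cv2.contourArea(b),circ(plane(P,b,.009),.042))
print('rack corners z.086',plane(P,[[322,110],[345,110],[345,165],[322,165]],.086)[:,:2])
# side caps: centroid ray at cap mid z~.117
ims=cv2.imread('pics/side0.png')[:,:,::-1].copy(); Q=manip.camera_params('side')
for col in RNG:
    for b in blobs(ims,col):
        M=cv2.moments(b); u=[M['m10']/M['m00'],M['m01']/M['m00']]
        print('side',col,cv2.contourArea(b),u,plane(Q,[u],.117)[0,:2], circ(plane(Q,b,.009),.042))
E
```

```text
yellow area 550.0 px [255.1645 161.5724] | as cap [0.613  0.1348] 0.011979201034638898 | as dish [0.6302 0.1545] 0.0021332425875874965
yellow area 273.0 px [447.5179 129.9464] | as cap [ 0.6524 -0.1843] 0.0006804686942897611 | as dish [ 0.6886 -0.26  ] 0.009994145404473534
blue area 659.0 px [469.7134 254.628 ] | as cap [ 0.4495 -0.2325] 0.010775876442544838 | as dish [ 0.4505 -0.2682] 0.002406728863194575
blue area 270.0 px [238.4615 143.5962] | as cap [0.6242 0.1525] 0.0006180894015381123 | as dish [0.6436 0.215 ] 0.010942985597664035
green area 293.0 px [503.8276 255.2241] | as cap [ 0.4525 -0.2668] 0.0009062874221265685 | as dish [ 0.4296 -0.2923] 0.010980111901500323
green area 1467.5 px [330.2602 251.2033] | as cap [ 0.4442 -0.0105] 0.007749282204702897 | as dish [0.4539 0.0011] 0.0018007268880752478
red area 303.0 px [334.4821 253.6607] | as cap [ 0.4527 -0.0015] 0.0002841242226846556 | as dish [ 0.4125 -0.0124] 0.010815250326499215
red area 647.0 px [422.46   149.7267] | as cap [ 0.6355 -0.1568] 0.011887086893123334 | as dish [ 0.6558 -0.1805] 0.0018124089563113684
red area 3
[... 2048 characters left out ...]
p.float64(0.004750289761764878))
side green 216.0 [441.24768518518516, 31.52777777777778] [0.9889 0.6726] (array([1.1241, 0.9921]), np.float64(0.029917401326305514))
side red 688.0 [407.25654069767444, 299.1671511627907] [ 0.608  -0.2789] (array([ 0.6542, -0.1852]), np.float64(0.001872620068929784))
side red 75.0 [551.4266666666666, 219.4422222222222] [ 0.8647 -0.162 ] (array([ 0.9337, -0.0282]), np.float64(0.006630089652917587))
side red 197.5 [273.19156118143457, 218.6970464135021] [ 0.4521 -0.1089] (array([ 0.4592, -0.0177]), np.float64(0.008818485253707313))
side red 321.0 [269.8816199376947, 179.50623052959503] [ 0.4515 -0.0101] (array([0.4284, 0.1395]), np.float64(0.00472016566065353))
```

```bash
python3 -m inch '[[[0.1,-0.1,0],[0,0,0.032]],[[0.2,-0.2,0],[0,0,0.064]],[[0.3,-0.3,0],[0,0,0.096]],[[0.4,-0.4,0],[0,0,0.128]],[[0.5,-0.5,0],[0,0,0.16]],[[0.6,-0.6,0],[0,0,0.192]],[[0.7,-0.7,0],[0,0,0.224]],[[0.8,-0.8,0],[0,0,0.256]],[[0.9,-0.9,0],[0,0,0.288]],[[1,-1,0],[0,0,0.321]]]' 1 40
python3 -m inch '[[[0.06,-0.1,0],[0,0,0]],[[0.12,-0.2,0],[0,0,0]],[[0.18,-0.3,0],[0,0,0]],[[0.24,-0.4,0],[0,0,0]],[[0.3,-0.5,0],[0,0,0]],[[0.36,-0.6,0],[0,0,0]],[[0.42,-0.7,0],[0,0,0]],[[0.48,-0.8,0],[0,0,0]],[[0.54,-0.9,0],[0,0,0]],[[0.6,-1,0],[0,0,0]]]'
```

```text
clock: 1.15
position: [0.2134, -0.5073, 0.2311]
ee_rot: [1.0, -0.001, -0.0, -0.0]
ft_force: [-0.4, -0.5, -0.7]
grip_width: 1.002
grasp_force: 0.0
clock: 2.15
position: [0.2617, -0.4273, 0.2314]
ee_rot: [1.0, -0.0, 0.0, 0.0]
ft_force: [-0.2, -0.4, -0.8]
grip_width: 1.002
grasp_force: 0.0
```

```bash
python3 -m inch '[[[0.06,-0.1,0],[0,0,0]],[[0.12,-0.2,0],[0,0,0]],[[0.18,-0.3,0],[0,0,0]],[[0.24,-0.4,0],[0,0,0]],[[0.3,-0.5,0],[0,0,0]],[[0.36,-0.6,0],[0,0,0]],[[0.42,-0.7,0],[0,0,0]],[[0.48,-0.8,0],[0,0,0]],[[0.54,-0.9,0],[0,0,0]],[[0.6,-1,0],[0,0,0]]]' >/dev/null
python3 -m inch '[[[0.06,-0.1,0],[0,0,0]],[[0.12,-0.2,0],[0,0,0]],[[0.18,-0.3,0],[0,0,0]],[[0.24,-0.4,0],[0,0,0]],[[0.3,-0.5,0],[0,0,0]],[[0.36,-0.6,0],[0,0,0]],[[0.42,-0.7,0],[0,0,0]],[[0.48,-0.8,0],[0,0,0]],[[0.54,-0.9,0],[0,0,0]],[[0.6,-1,0],[0,0,0]]]' >/dev/null
python3 -m inch '[[[0.06,-0.1,0],[0,0,0]],[[0.12,-0.2,0],[0,0,0]],[[0.18,-0.3,0],[0,0,0]],[[0.24,-0.4,0],[0,0,0]],[[0.3,-0.5,0],[0,0,0]],[[0.36,-0.6,0],[0,0,0]],[[0.42,-0.7,0],[0,0,0]],[[0.48,-0.8,0],[0,0,0]],[[0.54,-0.9,0],[0,0,0]],[[0.6,-1,0],[0,0,0]]]' |head -2
python3 -m inch '[[[0.06,-0.1,0],[0,0,0]],[[0.12,-0.2,0],[0,0,0]],[[0.18,-0.3,0],[0,0,0]],[[0.24,-0.4,0],[0,0,0]],[[0.3,-0.5,0],[0,0,0]],[[0.36,-0.6,0],[0,0,0]],[[0.42,-0.7,0],[0,0,0]],[[0.48,-0.8,0],[0,0,0]],[[0.54,-0.9,0],[0,0,0]],[[0.6,-1,0],[0,0,0]]]' >/dev/null
python3 -m inch '[[[0.06,-0.1,0],[0,0,0]],[[0.12,-0.2,0],[0,0,0]],[[0.18,-0.3,0],[0,0,0]],[[0.24,-0.4,0],[0,0,0]],[[0.3,-0.5,0],[0,0,0]],[[0.36,-0.6,0],[0,0,0]],[[0.42,-0.7,0],[0,0,0]],[[0.48,-0.8,0],[0,0,0]],[[0.54,-0.9,0],[0,0,0]],[[0.6,-1,0],[0,0,0]]]' >/dev/null
python3 -m inch '[[[0.06,-0.1,0],[0,0,0]],[[0.12,-0.2,0],[0,0,0]],[[0.18,-0.3,0],[0,0,0]],[[0.24,-0.4,0],[0,0,0]],[[0.3,-0.5,0],[0,0,0]],[[0.36,-0.6,0],[0,0,0]],[[0.42,-0.7,0],[0,0,0]],[[0.48,-0.8,0],[0,0,0]],[[0.54,-0.9,0],[0,0,0]],[[0.6,-1,0],[0,0,0]]]'
python3 - <<'E'
from h import *
from scipy.spatial.transform import Rotation as R
o=manip.get_obs(); im=manip.camera('wrist'); cv2.imwrite('pics/w1.png',im[:,:,::-1])
P=manip.camera_params('wrist')
T=np.eye(4);T[:3,:3]=R.from_quat(o['ee_rot']).as_matrix();T[:3,3]=o['position']
P['camera_from_world']=np.linalg.inv(T@P['T_tool_cam'])
c=rays(P,[[0,0]])[0]; print(c)
for col in('blue','yellow'):
    for b in blobs(im,col): 
        p=plane(P,b,.127); x,e=circ(p,.017); far=((p[:,:2]-x)@(x-c[:2]))>0
        print(col,cv2.contourArea(b),b.mean(0),circ(p[far],.017),circ(plane(P,b,.009),.042))
E
```

```text
clock: 5.15
position: [0.4058, -0.1873, 0.2313]
clock: 8.15
position: [0.5499, 0.0526, 0.2313]
ee_rot: [1.0, -0.0, 0.0, 0.0]
ft_force: [1.1, 0.2, -0.3]
grip_width: 1.003
grasp_force: 0.0
[0.6214 0.0529 0.3739]
blue 1462.5 [[576.1308 250.1097]] (array([ 0.5027, -0.1724]), np.float64(0.004682143283992277)) (array([ 0.4519, -0.2659]), np.float64(0.002103209730632001))
blue 1581.0 [[183.2329  99.3219]] (array([0.6276, 0.1504]), np.float64(0.0005902229024091071)) (array([0.6604, 0.208 ]), np.float64(0.009750458454796693))
yellow 1838.0 [[234.6486 100.2536]] (array([0.6287, 0.1281]), np.float64(0.006221563217992401)) (array([0.6304, 0.1551]), np.float64(0.0027753835044646985))
yellow 575.5 [[554.9441  74.3354]] (array([ 0.6752, -0.1336]), np.float64(7.507240187137887e-09)) (array([ 0.6585, -0.2321]), np.float64(0.004897841748561227))
yellow 830.5 [[628.0072  63.6043]] (array([ 0.6451, -0.1902]), np.float64(4.642530789831373e-06)) (array([ 0.6771, -0.3021]), np.float64(0.008583360974995312))
```

View pics/w1.png

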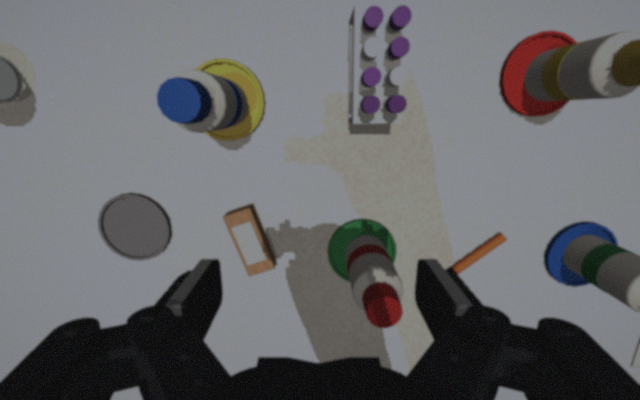

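```bash
python3 -m inch '[[[0.1,-0.1,0],[0,0,0]],[[0.2,-0.2,0],[0,0,0]],[[0.3,-0.3,0],[0,0,0]],[[0.4,-0.4,0],[0,0,0]],[[0.5,-0.5,0],[0,0,0]],[[0.6,-0.6,0],[0,0,0]],[[0.7,-0.7,0.03],[0,0,0]],[[0.8,-0.8,0.06],[0,0,0]],[[0.9,-0.9,0.1],[0,0,0]],[[0.95,-1,0.13],[0,0,0]]]' |head -2
python3 -m inch '[[[0,-0.1,0],[0,0,0]],[[0,-0.23,0.1],[0,0,0]],[[0,-0.23,0.22],[0,0,0]],[[0,-0.23,0.34],[0,0,0]],[[0,-0.23,0.46],[0,0,0]],[[0,-0.23,0.58],[0,0,0]],[[0,-0.23,0.7],[0,0,0]],[[0,-0.23,0.82],[0,0,0]],[[0,-0.23,0.94],[0,0,0]],[[0,-0.23,1],[0,0,0]]]' |head -2
python3 -m inch '[[[0,0,0.1],[0,0,0]],[[0,0,0.22],[0,0,0]],[[0,0,0.34],[0,0,0]],[[0,0,0.46],[0,0,0]],[[0,0,0.58],[0,0,0]],[[0,0,0.7],[0,0,0]],[[0,0,0.82],[0,0,0]],[[0,0,0.94],[0,0,0]],[[0,0,1],[0,0,0]],[[0,0,1],[0,0,0]]]'
python3 -m inch '[[[0,0,0],[0,0,0]],[[0,0,0],[0,0,0]],[[0,0,0],[0,0,0]],[[0,0,0],[0,0,0]],[[0,0,0],[0,0,0]],[[0,0,0],[0,0,0]],[[0,0,0],[0,0,0]],[[0,0,0],[0,0,0]],[[0,0,0],[0,0,0]],[[0,0,0],[0,0,0]]]' 0 40
```

```text
clock: 9.2
position: [0.6261, 0.1325, 0.2202]
clock: 10.2
position: [0.6251, 0.1502, 0.1396]
clock: 11.2
position: [0.6251, 0.1502, 0.06]
ee_rot: [1.0, -0.0, -0.001, 0.0]
ft_force: [-0.1, -0.0, -0.1]
grip_width: 1.006
grasp_force: 0.0
clock: 12.2
position: [0.626, 0.1507, 0.0617]
ee_rot: [1.0, -0.0, 0.001, -0.0]
ft_force: [-0.6, 0.4, 5.7]
grip_width: 0.57
grasp_force: 41.3
```

```bash
python3 - <<'E'
from h import *
cv2.imwrite('pics/s1.png',cv2.resize(manip.camera('side')[60:260,220:540,::-1],None,fx=2,fy=2))
E
```

```text
(no output)
```

View pics/s1.png

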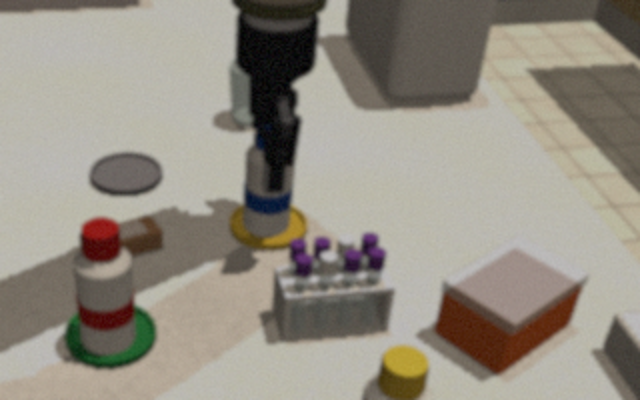

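```bash
python3 -m inch '[[[0,0,-0.1],[0,0,0]],[[0,0,-0.2],[0,0,0]],[[0,0,-0.3],[0,0,0]],[[0,0,-0.42],[0,0,0]],[[0,0,-0.54],[0,0,0]],[[-0.05,-0.05,-0.66],[0,0,0]],[[-0.12,-0.12,-0.78],[0,0,0]],[[-0.2,-0.2,-0.9],[0,0,0]],[[-0.3,-0.3,-1],[0,0,0]],[[-0.4,-0.4,-1],[0,0,0]]]'
python3 -m inch '[[[-0.1,-0.1,0],[0,0,0]],[[-0.2,-0.2,0],[0,0,0]],[[-0.3,-0.3,0],[0,0,0]],[[-0.4,-0.4,0],[0,0,0]],[[-0.5,-0.5,0],[0,0,0]],[[-0.6,-0.6,0],[0,0,0]],[[-0.7,-0.7,0],[0,0,0]],[[-0.8,-0.8,0],[0,0,0]],[[-0.9,-0.9,0],[0,0,0]],[[-1,-0.9,0],[0,0,0]]]' |head -2
python3 -m inch '[[[-0.1,-0.1,0],[0,0,0]],[[-0.2,-0.2,0],[0,0,0]],[[-0.3,-0.2,0.1],[0,0,0]],[[-0.36,-0.2,0.2],[0,0,0]],[[-0.36,-0.2,0.34],[0,0,0]],[[-0.36,-0.2,0.48],[0,0,0]],[[-0.36,-0.2,0.62],[0,0,0]],[[-0.36,-0.2,0.74],[0,0,0]],[[-0.36,-0.2,0.84],[0,0,0]],[[-0.36,-0.2,0.9],[0,0,0]]]'

```

```text
clock: 13.25
position: [0.5931, 0.1837, 0.1424]
ee_rot: [1.0, 0.0, 0.001, -0.0]
ft_force: [1.0, -0.1, -1.3]
grip_width: 0.573
grasp_force: 41.5
clock: 14.25
position: [0.5125, 0.2559, 0.141]
clock: 15.25
position: [0.4845, 0.2702, 0.0679]
ee_rot: [1.0, -0.0, -0.0, 0.0]
ft_force: [-0.2, 0.2, -0.6]
grip_width: 0.574
grasp_force: 41.5
```

```bash
python3 -m inch '[[[0,0,0.015],[0,0,0]],[[0,0,0.03],[0,0,0]],[[0,0,0.045],[0,0,0]],[[0,0,0.055],[0,0,0]],[[0,0,0.065],[0,0,0]],[[0,0,0.075],[0,0,0]],[[0,0,0.085],[0,0,0]],[[0,0,0.085],[0,0,0]],[[0,0,0.085],[0,0,0]],[[0,0,0.085],[0,0,0]]]'
python3 - <<'E'
from h import *
cv2.imwrite('pics/s2.png',cv2.resize(manip.camera('side')[60:260,180:500,::-1],None,fx=2,fy=2))
E
```

```text
clock: 16.25
position: [0.4848, 0.2705, 0.0621]
ee_rot: [1.0, -0.0, 0.0, 0.0]
ft_force: [-0.1, 0.4, -1.6]
grip_width: 0.574
grasp_force: 41.5
```

View pics/s2.png

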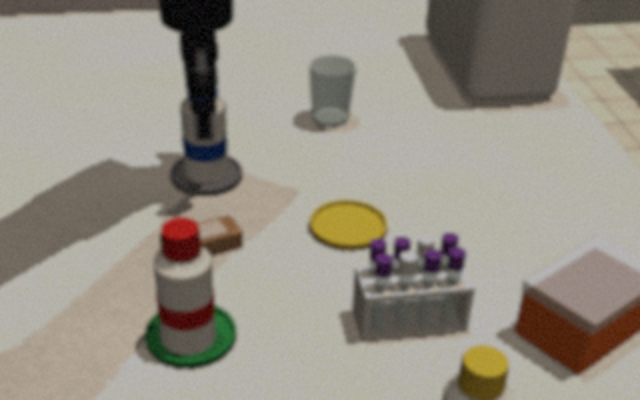

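```bash
python3 -m inch '[[[0,0,0.006],[0,0,0]],[[0,0,0.012],[0,0,0]],[[0,0,0.018],[0,0,0]],[[0,0,0.022],[0,0,0]],[[0,0,0.022],[0,0,0]],[[0,0,0.022],[0,0,0]],[[0,0,0.022],[0,0,0]],[[0,0,0.022],[0,0,0]],[[0,0,0.022],[0,0,0]],[[0,0,0.022],[0,0,0]]]'
python3 -m inch '[[[0,0,0],[0,0,0]],[[0,0,0],[0,0,0]],[[0,0,0],[0,0,0]],[[0,0,0],[0,0,0]],[[0,0,0],[0,0,0]],[[0,0,0],[0,0,0]],[[0,0,0],[0,0,0]],[[0,0,-0.1],[0,0,0]],[[0,0,-0.2],[0,0,0]],[[0,0,-0.3],[0,0,0]]]' 1 40
python3 -m inch '[[[0,0,-0.1],[0,0,0]],[[0,0,-0.2],[0,0,0]],[[0,0,-0.32],[0,0,0]],[[0,0,-0.44],[0,0,0]],[[0,0,-0.56],[0,0,0]],[[0,0,-0.68],[0,0,0]],[[0,0,-0.8],[0,0,0]],[[0.05,0.05,-0.9],[0,0,0]],[[0.1,0.15,-1],[0,0,0]],[[0.1,0.3,-1],[0,0,0]]]'
python3 -m inch '[[[0.04,0.1,0],[0,0,0]],[[0.08,0.2,0],[0,0,0]],[[0.12,0.3,0],[0,0,0]],[[0.16,0.4,0],[0,0,0]],[[0.2,0.5,0],[0,0,0]],[[0.24,0.6,0],[0,0,0]],[[0.28,0.7,0],[0,0,0]],[[0.32,0.8,0],[0,0,0]],[[0.36,0.9,0],[0,0,0]],[[0.4,1,0],[0,0,0]]]' |head -2
```

```text
clock: 17.3
position: [0.4854, 0.2707, 0.0616]
ee_rot: [1.0, -0.0, 0.001, 0.0]
ft_force: [-1.4, -2.8, 11.5]
grip_width: 0.572
grasp_force: 41.9
clock: 18.3
position: [0.4849, 0.2706, 0.0854]
ee_rot: [1.0, -0.0, 0.0, -0.0]
ft_force: [0.3, -0.9, 0.3]
grip_width: 0.997
grasp_force: 0.0
clock: 19.3
position: [0.4937, 0.2461, 0.1654]
ee_rot: [1.0, -0.0, 0.001, -0.0]
ft_force: [0.2, -0.8, 0.6]
grip_width: 0.997
grasp_force: 0.0
clock: 20.3
position: [0.525, 0.1657, 0.1643]
```

```bash
python3 -m inch '[[[0.04,0.1,0],[0,0,0]],[[0.08,0.2,0],[0,0,0]],[[0.12,0.3,0],[0,0,0]],[[0.16,0.4,0],[0,0,0]],[[0.2,0.5,0],[0,0,0]],[[0.24,0.6,0],[0,0,0]],[[0.28,0.7,0],[0,0,0]],[[0.32,0.8,0],[0,0,0]],[[0.36,0.9,0],[0,0,0]],[[0.38,1,0],[0,0,0]]]' |head -2
python3 -m inch '[[[0.04,0.1,0],[0,0,0]],[[0.08,0.2,0],[0,0,0]],[[0.12,0.3,0],[0,0,0]],[[0.16,0.4,0],[0,0,0]],[[0.2,0.5,0],[0,0,0]],[[0.24,0.6,0],[0,0,0]],[[0.28,0.7,0],[0,0,0]],[[0.32,0.8,0],[0,0,0]],[[0.36,0.9,0],[0,0,0]],[[0.38,1,0],[0,0,0]]]' |head -2
python3 -m inch '[[[0.04,0.1,0],[0,0,0]],[[0.08,0.2,0],[0,0,0]],[[0.12,0.3,0],[0,0,0]],[[0.16,0.4,0],[0,0,0]],[[0.2,0.5,0],[0,0,0]],[[0.24,0.6,0],[0,0,0]],[[0.28,0.7,0],[0,0,0]],[[0.32,0.8,0],[0,0,0]],[[0.36,0.9,0],[0,0,0]],[[0.38,1,0],[0,0,0]]]' |head -2
cat >> h.py <<'E'
def wrist(name):
    from scipy.spatial.transform import Rotation as R
    o=manip.get_obs(); im=manip.camera('wrist'); cv2.imwrite(f'pics/{name}.png',im[:,:,::-1])
    P=manip.camera_params('wrist')
    T=np.eye(4);T[:3,:3]=R.from_quat(o['ee_rot']).as_matrix();T[:3,3]=o['position']
    P['camera_from_world']=np.linalg.inv(T@P['T_tool_cam'])
    c=rays(P,[[0,0]])[0]
    for col in RNG:
        for b in blobs(im,col,amin=400):
            p=plane(P,b,.127); x,e=circ(p,.017); far=((p[:,:2]-x)@(x-c[:2]))>0
            q=circ(p[far],.017); d=circ(plane(P,b,.009),.042)
            print(col,cv2.contourArea(b),b.mean(0)[0],*( ['cap',q] if q[1]<.0012 else []),*(['dish',d] if d[1]<.0035 else []))
E
python3 - <<'E'
from h import *
wrist('w2'); im=manip.camera('top'); caps_top(im)
E
```

```text
clock: 21.3
position: [0.5554, 0.0857, 0.1643]
clock: 22.3
position: [0.5857, 0.0057, 0.1643]
clock: 23.3
position: [0.6161, -0.0743, 0.1643]
yellow 3245.5 [509.5859 166.6476] cap (array([ 0.6562, -0.1852]), np.float64(0.0006823882407817616)) dish (array([ 0.6518, -0.2596]), np.float64(0.0027542641504952475))
yellow 6229.5 [ 75.2432 171.6718] dish (array([0.6311, 0.1503]), np.float64(0.0006761640697381666))
blue 495.5 [513.8    313.4095]
green 1596.5 [252.2231 325.9522] dish (array([ 0.455 , -0.0003]), np.float64(0.0028985966638821192))
red 607.0 [248.4138 346.5862] cap (array([0.5437, 0.0005]), np.float64(0.00028047048699448435))
red 3157.5 [428.4824 141.3163] dish (array([ 0.6557, -0.1821]), np.float64(0.0016711964463414428))
yellow area 1403.0 px [251.975  158.0833] | as cap [0.6167 0.1439] 0.007621158996541007 | as dish [0.6288 0.1533] 0.0010851497175682692
blue area 293.0 px [159.375  229.2321] | as cap [0.4856 0.271 ] 0.0007050719332085745 | as dish [0.4534 0.3204] 0.010770598370603277
green area 1464.5 px [330.2683 251.2195] | as cap [ 0.4442 -0.0105] 0.007749282204702897 | as dish [0.4539 0.001 ] 0.0018738560830922485
red area 303.0 px [334.4821 253.6607] | as cap [ 0.4527 -0.0015] 0.0002841242226846556 | as dish [ 0.4125 -0.0124] 0.010815250326499215
red area 217.0 px [414.4828 158.2931] | as cap [ 0.5997 -0.1286] 0.002485415082286363 | as dish [ 0.6075 -0.1357] 0.0034102459830793706
red area 79.5 px [328.8356  63.863 ] | as cap [0.789  0.0051] 0.001512795083402534 | as dish [ 0.8408 -0.0225] 0.003008694541065754
```

```bash
python3 -m inch '[[[0.05,0.1,0],[0,0,0]],[[0.1,0.2,0],[0,0,0]],[[0.15,0.3,0.05],[0,0,0]],[[0.2,0.4,0.1],[0,0,0]],[[0.25,0.5,0.15],[0,0,0]],[[0.3,0.6,0.2],[0,0,0]],[[0.35,0.7,0.25],[0,0,0]],[[0.4,0.8,0.29],[0,0,0]],[[0.45,0.9,0.29],[0,0,0]],[[0.475,1,0.29],[0,0,0]]]' |head -2
python3 -m inch '[[[0,0.1,0],[0,0,0]],[[0,0.25,0],[0,0,0]],[[0,0.4,0.05],[0,0,0]],[[0,0.4,0.2],[0,0,0]],[[0,0.4,0.35],[0,0,0]],[[0,0.4,0.5],[0,0,0]],[[0,0.4,0.65],[0,0,0]],[[0,0.4,0.8],[0,0,0]],[[0,0.4,0.92],[0,0,0]],[[0,0.4,1],[0,0,0]]]'
python3 -m inch '[[[0,0,0],[0,0,0]],[[0,0,0],[0,0,0]],[[0,0,0],[0,0,0]],[[0,0,0],[0,0,0]],[[0,0,0],[0,0,0]],[[0,0,0],[0,0,0]],[[0,0,0],[0,0,0]],[[0,0,0],[0,0,0]],[[0,0,0],[0,0,0]],[[0,0,0],[0,0,0]]]' 0 40
```

```text
clock: 24.4
position: [0.6542, -0.1543, 0.1411]
clock: 25.4
position: [0.6535, -0.1855, 0.0599]
ee_rot: [1.0, -0.0, -0.0, -0.0]
ft_force: [0.1, 0.2, 1.1]
grip_width: 1.003
grasp_force: 0.0
clock: 26.4
position: [0.6543, -0.1859, 0.0621]
ee_rot: [1.0, -0.0, 0.001, 0.0]
ft_force: [-0.3, -0.3, 6.0]
grip_width: 0.573
grasp_force: 41.7
```

```bash
python3 -m inch '[[[0,0,-0.1],[0,0,0]],[[0,0,-0.2],[0,0,0]],[[0,0,-0.3],[0,0,0]],[[0,0,-0.42],[0,0,0]],[[0,0,-0.54],[0,0,0]],[[0,0,-0.66],[0,0,0]],[[0,0,-0.78],[0,0,0]],[[0,-0.04,-0.9],[0,0,0]],[[0,-0.12,-1],[0,0,0]],[[0,-0.22,-1],[0,0,0]]]'
python3 -m inch '[[[0,-0.1,-0.1],[0,0,0]],[[0,-0.2,-0.2],[0,0,0]],[[0,-0.3,-0.3],[0,0,0]],[[0,-0.4,-0.4],[0,0,0]],[[0,-0.5,-0.5],[0,0,0]],[[0,-0.6,-0.5],[0,0,0]],[[-0.02,-0.7,-0.5],[0,0,0]],[[-0.05,-0.8,-0.5],[0,0,0]],[[-0.07,-0.9,-0.5],[0,0,0]],[[-0.1,-1,-0.5],[0,0,0]]]' |head -2
python3 -m inch '[[[-0.01,-0.1,0],[0,0,0]],[[-0.02,-0.2,0],[0,0,0]],[[-0.03,-0.3,0],[0,0,0]],[[-0.04,-0.4,0],[0,0,0]],[[-0.05,-0.5,0],[0,0,0]],[[-0.06,-0.6,0],[0,0,0]],[[-0.07,-0.7,0],[0,0,0]],[[-0.08,-0.8,0],[0,0,0]],[[-0.09,-0.9,0],[0,0,0]],[[-0.1,-1,0],[0,0,0]]]' |head -2
python3 -m inch '[[[-0.01,-0.1,0],[0,0,0]],[[-0.02,-0.2,0],[0,0,0]],[[-0.03,-0.3,0],[0,0,0]],[[-0.04,-0.4,0],[0,0,0]],[[-0.05,-0.5,0],[0,0,0]],[[-0.06,-0.6,0],[0,0,0]],[[-0.07,-0.7,0],[0,0,0]],[[-0.08,-0.8,0],[0,0,0]],[[-0.09,-0.9,0],[0,0,0]],[[-0.1,-1,0],[0,0,0]]]' |head -2
python3 -m inch '[[[0,-0.1,0],[0,0,0]],[[0,-0.2,0],[0,0,0]],[[0,-0.3,0],[0,0,0]],[[0,-0.4,0.05],[0,0,0]],[[0,-0.5,0.1],[0,0,0]],[[0,-0.6,0.2],[0,0,0]],[[0,-0.7,0.3],[0,0,0]],[[0,-0.8,0.4],[0,0,0]],[[0,-0.9,0.45],[0,0,0]],[[0,-1,0.5],[0,0,0]]]' |head -4
```

```text
clock: 27.4
position: [0.6544, -0.1675, 0.1427]
ee_rot: [1.0, -0.0, 0.001, 0.0]
ft_force: [0.4, 0.3, -1.6]
grip_width: 0.574
grasp_force: 41.6
clock: 28.4
position: [0.6455, -0.0874, 0.1808]
clock: 29.4
position: [0.6378, -0.0074, 0.1811]
clock: 30.4
position: [0.6298, 0.0726, 0.1811]
clock: 31.4
position: [0.6298, 0.1526, 0.1406]
ee_rot: [1.0, -0.0, -0.0, 0.0]
ft_force: [1.2, 0.1, -1.4]
```

```bash
python3 -m inch '[[[0,0,0.15],[0,0,0]],[[0,0,0.3],[0,0,0]],[[0,0,0.45],[0,0,0]],[[0,0,0.6],[0,0,0]],[[0,0,0.72],[0,0,0]],[[0,0,0.82],[0,0,0]],[[0,0,0.89],[0,0,0]],[[0,0,0.94],[0,0,0]],[[0,0,0.97],[0,0,0]],[[0,0,0.985],[0,0,0]]]'
python3 -m inch '[[[0,0,0.005],[0,0,0]],[[0,0,0.01],[0,0,0]],[[0,0,0.01],[0,0,0]],[[0,0,0.01],[0,0,0]],[[0,0,0.01],[0,0,0]],[[0,0,0.01],[0,0,0]],[[0,0,0.01],[0,0,0]],[[0,0,-0.1],[0,0,0]],[[0,0,-0.2],[0,0,0]],[[0,0,-0.3],[0,0,0]]]' 1 40
python3 - <<'E'
from h import *
cv2.imwrite('pics/s3.png',cv2.resize(manip.camera('side')[60:310,180:500,::-1],None,fx=2,fy=2))
E
```

```text
clock: 32.4
position: [0.63, 0.152, 0.0624]
ee_rot: [1.0, -0.0, 0.0, 0.0]
ft_force: [0.2, -0.4, -2.3]
grip_width: 0.577
grasp_force: 41.6
clock: 33.4
position: [0.6302, 0.1521, 0.0875]
ee_rot: [1.0, -0.0, 0.0, -0.0]
ft_force: [0.9, -0.2, 0.7]
grip_width: 0.999
grasp_force: 0.0
```

View pics/s3.png

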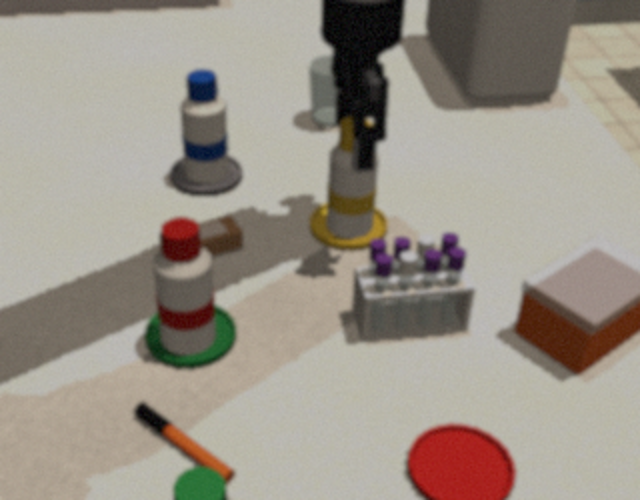

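```bash
python3 -m inch '[[[0,0,-0.1],[0,0,0]],[[0,0,-0.2],[0,0,0]],[[0,0,-0.3],[0,0,0]],[[0,0,-0.4],[0,0,0]],[[0,0,-0.5],[0,0,0]],[[0,0,-0.6],[0,0,0]],[[0,0,-0.7],[0,0,0]],[[0,0,-0.8],[0,0,0]],[[-0.04,0.05,-0.8],[0,0,0]],[[-0.1,0.1,-0.8],[0,0,0]]]' |head -2
python3 -m inch '[[[-0.1,0.09,0],[0,0,0]],[[-0.2,0.18,0],[0,0,0]],[[-0.3,0.27,0],[0,0,0]],[[-0.4,0.36,0],[0,0,0]],[[-0.5,0.45,0],[0,0,0]],[[-0.6,0.54,0],[0,0,0]],[[-0.7,0.63,0],[0,0,0]],[[-0.8,0.72,0],[0,0,0]],[[-0.9,0.81,0],[0,0,0]],[[-1,0.9,0],[0,0,0]]]' |head -2
python3 - <<'E'
from h import *
wrist('w3')
E
```

```text
clock: 34.45
position: [0.6216, 0.1437, 0.1502]
clock: 35.45
position: [0.5412, 0.0714, 0.1504]
yellow 4393.5 [163.1743  72.6307] cap (array([0.63 , 0.147]), np.float64(0.0006038553380750822))
yellow 3056.0 [236.7721  89.4248]
blue 876.0 [ 10.8711 313.4485]
blue 693.0 [633.1308 284.6538] cap (array([ 0.5002, -0.0973]), np.float64(0.0004373360025704334)) dish (array([ 0.456 , -0.2668]), np.float64(0.0026063617025927875))
blue 563.5 [ 89.451 251.732]
green 1853.0 [381.369  268.8968] dish (array([ 0.4533, -0.003 ]), np.float64(0.00289471509235319))
red 471.5 [417.1538 348.5604] cap (array([0.4739, 0.0262]), np.float64(6.1280326819901365e-09))h.py:19: RuntimeWarning: Mean of empty slice.
  r=least_squares(lambda p:np.hypot(*(pts[:,:2]-p).T)-R,pts[:,:2].mean(0),loss=loss,f_scale=.001)
  ret = um.true_divide(
Traceback (most recent call last):
  File "h.py", line 41, in wrist
    q=circ(p[far],.017); d=circ(plane(P,b,.009),.042)
  File "h.py", line 19, in circ
    r=least_squares(lambda p:np.hypot(*(pts[:,:2]-p).T)-R,pts[:,:2].mean(0),loss=loss,f_scale=.001)
ValueError: Initial guess is outside of provided bounds
```

```bash
python3 -m inch '[[[-0.1,0.09,0],[0,0,0]],[[-0.2,0.18,0],[0,0,0]],[[-0.3,0.27,0],[0,0,0]],[[-0.4,0.36,0],[0,0,0]],[[-0.5,0.45,0],[0,0,0]],[[-0.6,0.54,0.03],[0,0,0]],[[-0.7,0.63,0.06],[0,0,0]],[[-0.8,0.72,0.09],[0,0,0]],[[-0.9,0.8,0.12],[0,0,0]],[[-1,0.85,0.12],[0,0,0]]]' |head -2
python3 -m inch '[[[-0.05,0.04,0],[0,0,0]],[[-0.1,0.08,0],[0,0,0]],[[-0.1,0.08,0.1],[0,0,0]],[[-0.1,0.08,0.25],[0,0,0]],[[-0.1,0.08,0.4],[0,0,0]],[[-0.1,0.08,0.55],[0,0,0]],[[-0.1,0.08,0.7],[0,0,0]],[[-0.1,0.08,0.82],[0,0,0]],[[-0.1,0.08,0.92],[0,0,0]],[[-0.1,0.08,1],[0,0,0]]]'
python3 -m inch '[[[0,0,0],[0,0,0]],[[0,0,0],[0,0,0]],[[0,0,0],[0,0,0]],[[0,0,0],[0,0,0]],[[0,0,0],[0,0,0]],[[0,0,0],[0,0,0]],[[0,0,0],[0,0,0]],[[0,0,0],[0,0,0]],[[0,0,0],[0,0,0]],[[0,0,0],[0,0,0]]]' 0 40
python3 -m inch '[[[0,0,-0.1],[0,0,0]],[[0,0,-0.2],[0,0,0]],[[0,0,-0.3],[0,0,0]],[[0,0,-0.42],[0,0,0]],[[0,0,-0.54],[0,0,0]],[[0,0,-0.66],[0,0,0]],[[0,0,-0.78],[0,0,0]],[[0,0,-0.9],[0,0,0]],[[0,0,-1],[0,0,0]],[[0.04,0.04,-1],[0,0,0]]]'
```

```text
clock: 36.5
position: [0.461, 0.0033, 0.1403]
clock: 37.5
position: [0.4537, -0.0023, 0.06]
ee_rot: [1.0, -0.0, -0.0, -0.0]
ft_force: [0.1, -0.2, -0.3]
grip_width: 1.001
grasp_force: 0.0
clock: 38.5
position: [0.4544, -0.0025, 0.0613]
ee_rot: [1.0, -0.0, 0.001, 0.0]
ft_force: [-0.2, -1.6, 5.9]
grip_width: 0.572
grasp_force: 41.5
clock: 39.5
position: [0.4576, -0.0054, 0.142]
ee_rot: [1.0, 0.0, 0.001, 0.0]
ft_force: [-0.2, 0.5, -1.2]
grip_width: 0.573
grasp_force: 41.5
```

```bash
python3 -m inch '[[[0.1,0.09,0],[0,0,0]],[[0.2,0.18,0],[0,0,0]],[[0.3,0.27,0],[0,0,0]],[[0.4,0.36,0],[0,0,0]],[[0.5,0.45,0],[0,0,0]],[[0.6,0.54,0],[0,0,0]],[[0.7,0.63,0],[0,0,0]],[[0.8,0.72,0],[0,0,0]],[[0.9,0.81,0],[0,0,0]],[[1,0.9,0],[0,0,0]]]' |head -2
python3 -m inch '[[[0.1,0.09,0],[0,0,0]],[[0.2,0.18,0],[0,0,0]],[[0.3,0.27,0],[0,0,0]],[[0.4,0.36,0],[0,0,0]],[[0.5,0.45,0],[0,0,0]],[[0.6,0.54,0],[0,0,0]],[[0.7,0.63,0],[0,0,0]],[[0.8,0.72,0],[0,0,0]],[[0.9,0.81,0],[0,0,0]],[[1,0.9,0],[0,0,0]]]' |head -2
python3 -m inch '[[[0.1,0.09,0],[0,0,0]],[[0.2,0.18,0],[0,0,0]],[[0.3,0.27,0],[0,0,0]],[[0.4,0.35,0],[0,0,0]],[[0.48,0.41,0.08],[0,0,0]],[[0.48,0.41,0.18],[0,0,0]],[[0.48,0.41,0.28],[0,0,0]],[[0.48,0.41,0.38],[0,0,0]],[[0.48,0.41,0.47],[0,0,0]],[[0.48,0.41,0.55],[0,0,0]]]' |head -4
python3 -m inch '[[[0,0,0.09],[0,0,0]],[[0,0,0.18],[0,0,0]],[[0,0,0.26],[0,0,0]],[[0,0,0.32],[0,0,0]],[[0,0,0.37],[0,0,0]],[[0,0,0.4],[0,0,0]],[[0,0,0.42],[0,0,0]],[[0,0,0.435],[0,0,0]],[[0,0,0.445],[0,0,0]],[[0,0,0.445],[0,0,0]]]'
```

```text
clock: 40.5
position: [0.5377, -0.0782, 0.1407]
clock: 41.5
position: [0.6177, -0.1503, 0.1407]
clock: 42.5
position: [0.6551, -0.1822, 0.096]
ee_rot: [1.0, -0.0, -0.0, 0.0]
ft_force: [-0.8, -0.4, -1.1]
clock: 43.5
position: [0.6556, -0.1825, 0.0615]
ee_rot: [1.0, -0.0, 0.0, 0.0]
ft_force: [-1.6, -0.3, 0.3]
grip_width: 0.568
grasp_force: 41.5
```

```bash
python3 -m inch '[[[0,0,0.004],[0,0,0]],[[0,0,0.004],[0,0,0]],[[0,0,0.004],[0,0,0]],[[0,0,0.004],[0,0,0]],[[0,0,0.004],[0,0,0]],[[0,0,0.004],[0,0,0]],[[0,0,0.004],[0,0,0]],[[0,0,-0.1],[0,0,0]],[[0,0,-0.2],[0,0,0]],[[0,0,-0.3],[0,0,0]]]' 1 40
python3 -m inch '[[[0,0,-0.1],[0,0,0]],[[0,0,-0.2],[0,0,0]],[[0,0,-0.3],[0,0,0]],[[0,0,-0.4],[0,0,0]],[[0,0,-0.5],[0,0,0]],[[0,0,-0.6],[0,0,0]],[[0,0,-0.7],[0,0,0]],[[0,0,-0.75],[0,0,0]],[[-0.04,0.01,-0.75],[0,0,0]],[[-0.1,0.03,-0.75],[0,0,0]]]' |head -2
python3 -m inch '[[[-0.1,0.04,0],[0,0,0]],[[-0.2,0.08,0],[0,0,0]],[[-0.3,0.12,0],[0,0,0]],[[-0.4,0.16,0],[0,0,0]],[[-0.5,0.2,0],[0,0,0]],[[-0.6,0.24,0],[0,0,0]],[[-0.7,0.28,0],[0,0,0]],[[-0.8,0.32,0],[0,0,0]],[[-0.9,0.36,0],[0,0,0]],[[-1,0.4,0],[0,0,0]]]' |head -2
python3 - <<'E'
from h import *
im=manip.camera('side'); cv2.imwrite('pics/s4.png',im[:,:,::-1])
caps_top(manip.camera('top'))
E
```

```text
clock: 44.5
position: [0.6557, -0.1825, 0.0864]
ee_rot: [1.0, -0.0, 0.0, 0.0]
ft_force: [0.5, 0.6, 0.9]
grip_width: 0.998
grasp_force: 0.0
clock: 45.5
position: [0.6471, -0.1847, 0.1448]
clock: 46.5
position: [0.5667, -0.2171, 0.1452]
yellow area 579.0 px [254.641  161.6667] | as cap [0.6084 0.1401] 0.011123174044225692 | as dish [0.6303 0.1543] 0.0021599694211002947
yellow area 292.5 px [241.4923 143.4615] | as cap [0.6275 0.1493] 0.0005947268071123651 | as dish [0.6744 0.1424] 0.009842026080014749
blue area 629.5 px [469.7485 254.5153] | as cap [ 0.4498 -0.2321] 0.01103519911263396 | as dish [ 0.4503 -0.2684] 0.0027358333808655266
blue area 296.5 px [160.7077 228.2   ] | as cap [0.4854 0.271 ] 0.0007727263460439518 | as dish [0.4623 0.3013] 0.008578468904971139
green area 272.5 px [504.3273 255.6909] | as cap [ 0.4505 -0.2944] 0.004991547176733875 | as dish [ 0.4869 -0.3262] 0.010617027071850776
green area 1477.0 px [330.3871 251.4032] | as cap [ 0.4438 -0.0106] 0.007507111926015603 | as dish [0.4538 0.0011] 0.0017045371098488755
red area 822.0 px [422.9203 149.3333] | as cap [ 0.6299 -0.1569] 0.008979198700848286 | as dish [ 0.6555 -0.1801] 0.0015512123437927544
red area 346.5 px [444.0328 132.2623] | as cap [ 0.6507 -0.1808] 0.0007304430409435635 | as dish [ 0.6628 -0.2416] 0.008884368415426148
red area 280.0 px [347.3155  77.1068] | as cap [ 0.7631 -0.0086] 0.012519336329945792 | as dish [ 0.8103 -0.0398] 0.0056170878334474185
```

View pics/s4.png

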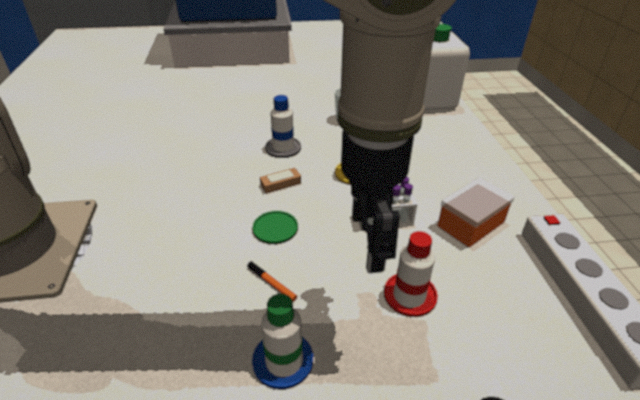

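```bash
python3 -m inch '[[[-0.1,0.05,0],[0,0,0]],[[-0.2,0.1,0],[0,0,0]],[[-0.3,0.15,0],[0,0,0]],[[-0.4,0.2,0],[0,0,0]],[[-0.5,0.25,0],[0,0,0]],[[-0.6,0.3,0],[0,0,0]],[[-0.7,0.35,0.02],[0,0,0]],[[-0.8,0.4,0.04],[0,0,0]],[[-0.9,0.45,0.06],[0,0,0]],[[-1,0.5,0.06],[0,0,0]]]' |head -2
python3 -m inch '[[[-0.14,0.05,0],[0,0,0]],[[-0.28,0.1,0],[0,0,0]],[[-0.42,0.15,0],[0,0,0]],[[-0.42,0.15,0.1],[0,0,0]],[[-0.42,0.15,0.28],[0,0,0]],[[-0.42,0.15,0.46],[0,0,0]],[[-0.42,0.15,0.64],[0,0,0]],[[-0.42,0.15,0.8],[0,0,0]],[[-0.42,0.15,0.92],[0,0,0]],[[-0.42,0.15,1],[0,0,0]]]'
python3 -m inch '[[[0,0,0],[0,0,0]],[[0,0,0],[0,0,0]],[[0,0,0],[0,0,0]],[[0,0,0],[0,0,0]],[[0,0,0],[0,0,0]],[[0,0,0],[0,0,0]],[[0,0,0],[0,0,0]],[[0,0,0],[0,0,0]],[[0,0,0],[0,0,0]],[[0,0,0],[0,0,0]]]' 0 40
python3 -m inch '[[[0,0,-0.1],[0,0,0]],[[0,0,-0.2],[0,0,0]],[[0,0,-0.3],[0,0,0]],[[0,0,-0.42],[0,0,0]],[[0,0,-0.54],[0,0,0]],[[0,0,-0.66],[0,0,0]],[[0,0,-0.78],[0,0,0]],[[0,-0.05,-0.9],[0,0,0]],[[0,-0.1,-1],[0,0,0]],[[0,-0.2,-1],[0,0,0]]]'
```

```text
clock: 47.6
position: [0.4865, -0.257, 0.14]
clock: 48.6
position: [0.4535, -0.2684, 0.0591]
ee_rot: [1.0, -0.0, -0.0, -0.0]
ft_force: [-0.3, 0.3, -0.3]
grip_width: 0.997
grasp_force: 0.0
clock: 49.6
position: [0.4543, -0.2692, 0.0611]
ee_rot: [1.0, -0.0, 0.001, 0.0]
ft_force: [-0.9, -0.5, 6.5]
grip_width: 0.572
grasp_force: 41.4
clock: 50.6
position: [0.4543, -0.2529, 0.1416]
ee_rot: [1.0, -0.0, 0.001, 0.001]
ft_force: [-0.4, -0.1, -0.7]
grip_width: 0.57
grasp_force: 41.5
```

```bash
python3 -m inch '[[[0,-0.1,0],[0,0,0]],[[0,-0.2,0],[0,0,0]],[[0,-0.3,0],[0,0,0]],[[0,-0.4,0],[0,0,0]],[[0,-0.5,0],[0,0,0]],[[0,-0.6,0],[0,0,0]],[[0,-0.7,0],[0,0,0]],[[0,-0.8,0],[0,0,0]],[[0,-0.9,0],[0,0,0]],[[0,-1,0],[0,0,0]]]' |head -2
python3 -m inch '[[[0,-0.1,0],[0,0,0]],[[0,-0.2,0],[0,0,0]],[[0,-0.3,0],[0,0,0]],[[0,-0.4,0],[0,0,0]],[[0,-0.5,0],[0,0,0]],[[0,-0.6,0],[0,0,0]],[[0,-0.7,0],[0,0,0]],[[0,-0.8,0],[0,0,0]],[[0,-0.9,0],[0,0,0]],[[0,-1,0],[0,0,0]]]' |head -2
python3 -m inch '[[[0,-0.12,0],[0,0,0]],[[0,-0.24,0],[0,0,0]],[[0,-0.36,0],[0,0,0]],[[0,-0.48,0],[0,0,0]],[[0,-0.6,0.05],[0,0,0]],[[0,-0.72,0.12],[0,0,0]],[[0,-0.82,0.22],[0,0,0]],[[0,-0.9,0.32],[0,0,0]],[[0,-0.96,0.42],[0,0,0]],[[0,-1,0.5],[0,0,0]]]' |head -4
python3 -m inch '[[[0,-0.08,0.09],[0,0,0]],[[0,-0.14,0.18],[0,0,0]],[[0,-0.14,0.27],[0,0,0]],[[0,-0.14,0.35],[0,0,0]],[[0,-0.14,0.41],[0,0,0]],[[0,-0.14,0.45],[0,0,0]],[[0,-0.14,0.47],[0,0,0]],[[0,-0.14,0.485],[0,0,0]],[[0,-0.14,0.49],[0,0,0]],[[0,-0.14,0.49],[0,0,0]]]'
```

```text
clock: 51.6
position: [0.4538, -0.1721, 0.1404]
clock: 52.6
position: [0.4538, -0.0922, 0.1404]
clock: 53.6
position: [0.4536, -0.0124, 0.0994]
ee_rot: [1.0, -0.0, -0.0, -0.0]
ft_force: [0.4, -0.8, -0.7]
clock: 54.6
position: [0.454, -0.0016, 0.0613]
ee_rot: [1.0, -0.0, 0.0, 0.0]
ft_force: [0.0, -0.1, -1.2]
grip_width: 0.571
grasp_force: 41.5
```

```bash
python3 -m inch '[[[0,0,0.004],[0,0,0]],[[0,0,0.008],[0,0,0]],[[0,0,0.012],[0,0,0]],[[0,0,0.012],[0,0,0]],[[0,0,0.012],[0,0,0]],[[0,0,0.012],[0,0,0]],[[0,0,0.012],[0,0,0]],[[0,0,0.012],[0,0,0]],[[0,0,0.012],[0,0,0]],[[0,0,0.012],[0,0,0]]]'
python3 -m inch '[[[0,0,0],[0,0,0]],[[0,0,0],[0,0,0]],[[0,0,0],[0,0,0]],[[0,0,0],[0,0,0]],[[0,0,0],[0,0,0]],[[0,0,0],[0,0,0]],[[0,0,0],[0,0,0]],[[0,0,-0.1],[0,0,0]],[[0,0,-0.2],[0,0,0]],[[0,0,-0.3],[0,0,0]]]' 1 40
python3 -m inch '[[[0,0,-0.1],[0,0,0]],[[0,0,-0.2],[0,0,0]],[[0,0,-0.3],[0,0,0]],[[0,0,-0.4],[0,0,0]],[[0,0,-0.5],[0,0,0]],[[0,0,-0.6],[0,0,0]],[[0,0,-0.7],[0,0,0]],[[0,0,-0.75],[0,0,0]],[[0,-0.1,-0.75],[0,0,0]],[[0,-0.2,-0.75],[0,0,0]]]' |head -2
python3 -m inch '[[[0.01,-0.1,0],[0,0,0]],[[0.02,-0.2,0],[0,0,0]],[[0.03,-0.3,0],[0,0,0]],[[0.04,-0.4,0],[0,0,0]],[[0.05,-0.5,0],[0,0,0]],[[0.06,-0.6,0],[0,0,0]],[[0.07,-0.7,0],[0,0,0]],[[0.08,-0.8,0],[0,0,0]],[[0.09,-0.9,0],[0,0,0]],[[0.1,-1,0],[0,0,0]]]' |head -2
python3 -m inch '[[[0.01,-0.1,0],[0,0,0]],[[0.02,-0.2,0],[0,0,0]],[[0.03,-0.3,0],[0,0,0]],[[0.04,-0.4,0],[0,0,0]],[[0.05,-0.5,0],[0,0,0]],[[0.06,-0.6,0],[0,0,0]],[[0.07,-0.7,0],[0,0,0]],[[0.08,-0.8,0],[0,0,0]],[[0.09,-0.9,0],[0,0,0]],[[0.1,-1,0],[0,0,0]]]' |head -2
```

```text
clock: 55.6
position: [0.4546, -0.0017, 0.0611]
ee_rot: [1.0, -0.0, 0.001, 0.0]
ft_force: [-2.3, -1.6, 10.5]
grip_width: 0.577
grasp_force: 42.1
clock: 56.6
position: [0.4541, -0.0015, 0.0852]
ee_rot: [1.0, -0.0, 0.0, 0.0]
ft_force: [-0.1, -0.7, -0.2]
grip_width: 0.997
grasp_force: 0.0
clock: 57.6
position: [0.4537, 0.015, 0.144]
clock: 58.6
position: [0.4619, 0.0951, 0.1442]
clock: 59.6
position: [0.47, 0.1751, 0.1442]
```

```bash
python3 -m inch '[[[0.02,-0.1,0],[0,0,0]],[[0.04,-0.2,0],[0,0,0]],[[0.06,-0.3,0],[0,0,0]],[[0.08,-0.4,0],[0,0,0]],[[0.1,-0.5,0],[0,0,0]],[[0.12,-0.6,0],[0,0,0]],[[0.14,-0.7,0.02],[0,0,0]],[[0.15,-0.8,0.04],[0,0,0]],[[0.15,-0.9,0.04],[0,0,0]],[[0.15,-1,0.04],[0,0,0]]]' |head -2
python3 -m inch '[[[0.02,-0.1,0],[0,0,0]],[[0.04,-0.2,0],[0,0,0]],[[0.04,-0.2,0.1],[0,0,0]],[[0.04,-0.2,0.24],[0,0,0]],[[0.04,-0.2,0.38],[0,0,0]],[[0.04,-0.2,0.54],[0,0,0]],[[0.04,-0.2,0.7],[0,0,0]],[[0.04,-0.2,0.82],[0,0,0]],[[0.04,-0.2,0.93],[0,0,0]],[[0.04,-0.2,1],[0,0,0]]]'
python3 -m inch '[[[0,0,0],[0,0,0]],[[0,0,0],[0,0,0]],[[0,0,0],[0,0,0]],[[0,0,0],[0,0,0]],[[0,0,0],[0,0,0]],[[0,0,0],[0,0,0]],[[0,0,0],[0,0,0]],[[0,0,0],[0,0,0]],[[0,0,0],[0,0,0]],[[0,0,0],[0,0,0]]]' 0 40
python3 -m inch '[[[0,0,-0.1],[0,0,0]],[[0,0,-0.2],[0,0,0]],[[0,0,-0.3],[0,0,0]],[[0,0,-0.42],[0,0,0]],[[0,0,-0.54],[0,0,0]],[[0,0,-0.66],[0,0,0]],[[0,0,-0.78],[0,0,0]],[[0,0,-0.9],[0,0,0]],[[0,0,-1],[0,0,0]],[[0,0,-1],[0,0,0]]]'
python3 -m inch '[[[0,0.1,-0.1],[0,0,0]],[[0,0.2,-0.2],[0,0,0]],[[0,0.3,-0.3],[0,0,0]],[[0,0.4,-0.4],[0,0,0]],[[0,0.5,-0.5],[0,0,0]],[[0,0.6,-0.6],[0,0,0]],[[0,0.7,-0.7],[0,0,0]],[[0,0.8,-0.8],[0,0,0]],[[0,0.9,-0.9],[0,0,0]],[[0,1,-1],[0,0,0]]]'
python3 - <<'E'
from h import *
im=manip.camera('top'); cv2.imwrite('pics/t2.png',im[:,:,::-1]); caps_top(im)
E
```

```text
clock: 60.6
position: [0.4818, 0.2551, 0.1409]
clock: 61.6
position: [0.4849, 0.2703, 0.06]
ee_rot: [1.0, -0.0, -0.0, 0.0]
ft_force: [-0.4, -0.7, -0.1]
grip_width: 0.997
grasp_force: 0.0
clock: 62.6
position: [0.4855, 0.2708, 0.0617]
ee_rot: [1.0, -0.0, 0.001, -0.0]
ft_force: [-0.6, 0.4, 6.1]
grip_width: 0.572
grasp_force: 41.4
clock: 63.6
position: [0.4856, 0.2708, 0.1422]
ee_rot: [1.0, -0.0, 0.001, -0.0]
ft_force: [-0.0, -0.8, -0.9]
grip_width: 0.575
grasp_force: 41.5
clock: 64.6
position: [0.4851, 0.1897, 0.2216]
ee_rot: [1.0, -0.0, 0.0, 0.0]
ft_force: [0.6, 0.9, -1.6]
grip_width: 0.574
grasp_force: 41.5
yellow area 585.5 px [254.2515 161.9341] | as cap [0.608  0.1399] 0.010815878627254687 | as dish [0.6309 0.1542] 0.002648037628479538
yellow area 309.0 px [241.3065 143.4839] | as cap [0.6275 0.1493] 0.0005947268071123651 | as dish [0.6744 0.1437] 0.010090433599741249
blue area 1515.0 px [473.627  254.9762] | as cap [ 0.4512 -0.2401] 0.007756096325711212 | as dish [ 0.4505 -0.2668] 0.0012156327002132358
green area 1413.5 px [330.0079 251.1102] | as cap [ 0.4441 -0.0098] 0.0070635859911477895 | as dish [0.4546 0.0009] 0.001997359797187452
red area 635.5 px [422.8244 150.5073] | as cap [ 0.6288 -0.1568] 0.007146821198881895 | as dish [ 0.6683 -0.194 ] 0.010946195200392698
red area 344.0 px [444.2    132.1167] | as cap [ 0.6507 -0.1808] 0.0007304430409435635 | as dish [ 0.6617 -0.2394] 0.008223170623036728
red area 324.5 px [348.2235  77.2346] | as cap [ 0.7608 -0.0108] 0.01845390295461529 | as dish [ 0.809  -0.0404] 0.0064015078475736995
```

View pics/t2.png

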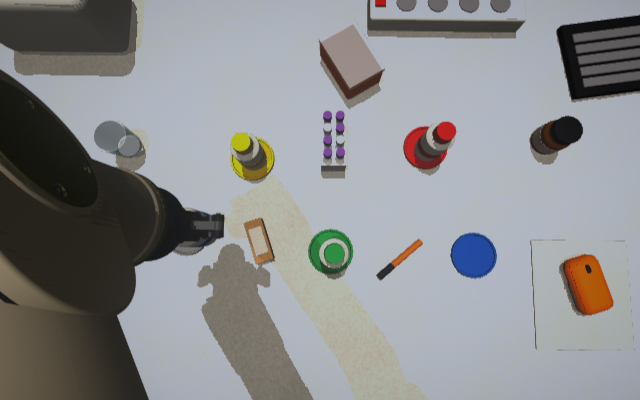

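```bash
python3 -m inch '[[[-0.01,0.1,0],[0,0,0]],[[-0.02,0.2,0],[0,0,0]],[[-0.02,0.3,0],[0,0,0]],[[-0.03,0.4,0],[0,0,0]],[[-0.04,0.5,0],[0,0,0]],[[-0.05,0.6,0],[0,0,0]],[[-0.06,0.7,0],[0,0,0]],[[-0.06,0.8,0],[0,0,0]],[[-0.07,0.9,0],[0,0,0]],[[-0.08,1,0],[0,0,0]]]' |head -2
python3 -m inch '[[[-0.01,0.1,0],[0,0,0]],[[-0.02,0.2,0],[0,0,0]],[[-0.02,0.3,0],[0,0,0]],[[-0.03,0.4,0],[0,0,0]],[[-0.04,0.5,0],[0,0,0]],[[-0.05,0.6,0],[0,0,0]],[[-0.06,0.7,0],[0,0,0]],[[-0.06,0.8,0],[0,0,0]],[[-0.07,0.9,0],[0,0,0]],[[-0.08,1,0],[0,0,0]]]' |head -2
python3 -m inch '[[[-0.01,0.1,0],[0,0,0]],[[-0.02,0.2,0],[0,0,0]],[[-0.02,0.3,0],[0,0,0]],[[-0.03,0.4,0],[0,0,0]],[[-0.04,0.5,0],[0,0,0]],[[-0.05,0.6,0],[0,0,0]],[[-0.06,0.7,0],[0,0,0]],[[-0.06,0.8,0],[0,0,0]],[[-0.07,0.9,0],[0,0,0]],[[-0.08,1,0],[0,0,0]]]' |head -2
python3 -m inch '[[[-0.01,0.1,0],[0,0,0]],[[-0.02,0.2,0],[0,0,0]],[[-0.02,0.3,0],[0,0,0]],[[-0.03,0.4,0],[0,0,0]],[[-0.04,0.5,0],[0,0,0]],[[-0.05,0.6,0],[0,0,0]],[[-0.06,0.7,0],[0,0,0]],[[-0.06,0.8,0],[0,0,0]],[[-0.07,0.9,0],[0,0,0]],[[-0.08,1,0],[0,0,0]]]' |head -2
python3 -m inch '[[[-0.01,0.1,0.05],[0,0,0]],[[-0.02,0.2,0.1],[0,0,0]],[[-0.03,0.3,0.15],[0,0,0]],[[-0.04,0.4,0.2],[0,0,0]],[[-0.05,0.5,0.25],[0,0,0]],[[-0.06,0.6,0.3],[0,0,0]],[[-0.07,0.7,0.35],[0,0,0]],[[-0.08,0.8,0.4],[0,0,0]],[[-0.09,0.9,0.45],[0,0,0]],[[-0.1,1,0.5],[0,0,0]]]' |head -2
python3 -m inch '[[[0,0.1,0.08],[0,0,0]],[[0,0.2,0.16],[0,0,0]],[[0,0.3,0.24],[0,0,0]],[[0,0.4,0.32],[0,0,0]],[[0,0.5,0.4],[0,0,0]],[[0,0.6,0.48],[0,0,0]],[[0,0.66,0.56],[0,0,0]],[[0,0.7,0.64],[0,0,0]],[[0,0.72,0.72],[0,0,0]],[[0,0.72,0.8],[0,0,0]]]' |head -4
```

```text
clock: 65.65
position: [0.4786, 0.1098, 0.221]
clock: 66.65
position: [0.4722, 0.0298, 0.221]
clock: 67.65
position: [0.4658, -0.0502, 0.221]
clock: 68.65
position: [0.4594, -0.1302, 0.221]
clock: 69.65
position: [0.4513, -0.2103, 0.1807]
clock: 70.65
position: [0.4514, -0.2672, 0.1164]
ee_rot: [1.0, -0.0, 0.0, -0.0]
ft_force: [-0.4, -0.2, -1.1]
```

Lower the remaining 0.70 share, check, then release.

```bash
python3 -m inch '[[[0,0,0.12],[0,0,0]],[[0,0,0.24],[0,0,0]],[[0,0,0.36],[0,0,0]],[[0,0,0.46],[0,0,0]],[[0,0,0.55],[0,0,0]],[[0,0,0.61],[0,0,0]],[[0,0,0.65],[0,0,0]],[[0,0,0.675],[0,0,0]],[[0,0,0.685],[0,0,0]],[[0,0,0.692],[0,0,0]]]'
python3 -m inch '[[[0,0,0.003],[0,0,0]],[[0,0,0.006],[0,0,0]],[[0,0,0.008],[0,0,0]],[[0,0,0.008],[0,0,0]],[[0,0,0.008],[0,0,0]],[[0,0,0.008],[0,0,0]],[[0,0,0.008],[0,0,0]],[[0,0,0.008],[0,0,0]],[[0,0,0.008],[0,0,0]],[[0,0,0.008],[0,0,0]]]'
```

```text
clock: 71.65
position: [0.4515, -0.2673, 0.0618]
ee_rot: [1.0, -0.0, 0.0, 0.0]
ft_force: [0.9, -0.4, -1.9]
grip_width: 0.574
grasp_force: 41.6
clock: 72.65
position: [0.4518, -0.2672, 0.0617]
ee_rot: [1.0, -0.0, 0.0, 0.0]
ft_force: [-0.8, 1.3, 5.2]
grip_width: 0.58
grasp_force: 42.1
```

Contact at 5 N; release and withdraw.

```bash
python3 -m inch '[[[0,0,0],[0,0,0]],[[0,0,0],[0,0,0]],[[0,0,0],[0,0,0]],[[0,0,0],[0,0,0]],[[0,0,0],[0,0,0]],[[0,0,0],[0,0,0]],[[0,0,0],[0,0,0]],[[0,0,-0.1],[0,0,0]],[[0,0,-0.2],[0,0,0]],[[0,0,-0.3],[0,0,0]]]' 1 40
python3 -m inch '[[[0,0,-0.1],[0,0,0]],[[0,0,-0.2],[0,0,0]],[[0,0,-0.3],[0,0,0]],[[0,0,-0.4],[0,0,0]],[[0,0,-0.5],[0,0,0]],[[0,0,-0.6],[0,0,0]],[[0,0,-0.7],[0,0,0]],[[0,0,-0.8],[0,0,0]],[[0,0,-0.9],[0,0,0]],[[0,0,-1],[0,0,0]]]' |head -2
python3 -m inch '[[[0,0,-0.1],[0,0,0]],[[0,0.1,-0.2],[0,0,0]],[[0,0.2,-0.3],[0,0,0]],[[0,0.3,-0.4],[0,0,0]],[[0,0.4,-0.5],[0,0,0]],[[0,0.5,-0.6],[0,0,0]],[[0,0.6,-0.6],[0,0,0]],[[0,0.7,-0.6],[0,0,0]],[[0,0.8,-0.6],[0,0,0]],[[0,0.8,-0.6],[0,0,0]]]' |head -2
python3 - <<'E'
from h import *
im=manip.camera('top'); caps_top(im); s=manip.camera('side')
cv2.imwrite('pics/s5.png',s[:,:,::-1])
E
```

```text
clock: 73.65
position: [0.4516, -0.2673, 0.086]
ee_rot: [1.0, -0.0, 0.0, 0.0]
ft_force: [0.5, 0.2, -0.3]
grip_width: 1.001
grasp_force: 0.0
clock: 74.65
position: [0.4513, -0.2672, 0.1657]
clock: 75.65
position: [0.4508, -0.3324, 0.2124]
yellow area 582.0 px [254.7564 161.6987] | as cap [0.6086 0.1402] 0.011354953022174322 | as dish [0.6302 0.1543] 0.002073712818142056
yellow area 295.0 px [241.371 143.129] | as cap [0.6275 0.1493] 0.0005947268071123651 | as dish [0.6789 0.1458] 0.009873055517469607
blue area 379.5 px [497.4462 254.8154] | as cap [ 0.4532 -0.2607] 0.0009992044422795048 | as dish [ 0.485  -0.3163] 0.009384756737517291
blue area 576.5 px [468.9249 253.4507] | as cap [ 0.4531 -0.2293] 0.010166054461806573 | as dish [ 0.4482 -0.2799] 0.009941720827184176
green area 1467.5 px [330.2602 251.2033] | as cap [ 0.4442 -0.0105] 0.007749282204702897 | as dish [0.4539 0.0011] 0.0018007268880752478
red area 816.0 px [422.8043 149.2536] | as cap [ 0.63   -0.1567] 0.008569719645251564 | as dish [ 0.6556 -0.1802] 0.001576745030020487
red area 344.5 px [444.0328 132.2295] | as cap [ 0.6507 -0.1808] 0.0007304430409435635 | as dish [ 0.6627 -0.2415] 0.008870092633660474
red area 342.5 px [347.0884  77.0442] | as cap [ 0.7637 -0.0077] 0.012912038829175247 | as dish [ 0.8105 -0.0395] 0.006428168603779871
```

View pics/s5.png

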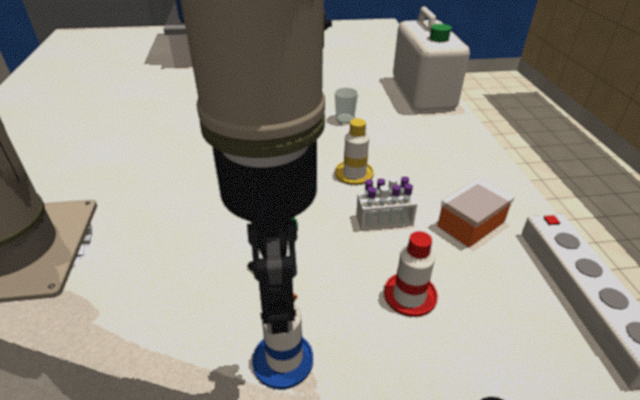

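The picture shows yellow (357,150), red (412,275) and blue (285,345) upright in their own dishes, and the rack at (387,205), where it was at the start. Green is hidden behind the arm; the top view has already shown it standing in its dish.

```bash
python3 -c "
from workcell import manip
print(manip.get_obs()['joint_velocities']); print(manip.hand_in())"
```

```text
[-0.00620823 -0.00719625 -0.00828     0.00307449 -0.00172211 -0.00013459
 -0.00184178]
the job is handed in; nothing more can be done
None
```

All four bottles were moved to the dishes matching their caps, the grey dish is empty again, the rack still looks where it began, and the job was handed in at about 76 s of the 141 s allowed; the verdict is not known.

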